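# Scrap the broken fuse link, then pull and hold the fuse carrier

## Task

One of the four spare fuse links in the tray has lost a contact blade: put it in the scrap bowl. Then pinch the fuse carrier's two side catches together, draw the carrier up out of its base and finish while still holding it there, upright and still, catches pinched, its foot a good 80 mm above the base. Leave the sound links, the nut beside them, the two small loose parts on the panel and the tape roll where they lie.

Things in the scene. Friction and masses are not known exactly. Their poses are not given: they have to be found in the camera images.
- link_broken_mid (a point): The damaged fuse link, lying in any of the tray's four quarters among the sound ones, same materials: white ceramic block 42 mm long (x), 26 wide (y), 30 high; a steel blade 19 mm long, 5 thick, 20 high sticks out of its +x end only, the -x one has snapped off to a 3 mm stub (64 mm long in all). About 0.11 kg. Any yaw. Point: middle of the block, half-way up (15 mm above the tray floor), z up.
- link_a_mid (a point): A sound fuse link lying in the tray, to be left alone: white ceramic block 42 mm long (x), 26 wide (y), 30 high, with a steel blade 19 mm long, 5 thick, 20 high on each end (80 mm long in all). Any yaw. Point: middle of the block, half-way up (15 mm above the tray floor), z up.
- link_b_mid (a point): A sound fuse link lying in the tray, to be left alone: white ceramic block 42 mm long (x), 26 wide (y), 30 high, with a steel blade 19 mm long, 5 thick, 20 high on each end (80 mm long in all). Any yaw. Point: middle of the block, half-way up (15 mm above the tray floor), z up.
- link_c_mid (a point): A sound fuse link lying in the tray, to be left alone: white ceramic block 42 mm long (x), 26 wide (y), 30 high, with a steel blade 19 mm long, 5 thick, 20 high on each end (80 mm long in all). Any yaw. Point: middle of the block, half-way up (15 mm above the tray floor), z up.
- tray: Fixed blue steel tray 240 x 240 mm, rim 14 mm high, floor 4 mm above the bench; origin at the centre of its underside. Four links lie in it about 110 mm apart, one in each quarter. It stands on the left or right of the bench, the panel on the other side.
- scrap_bowl: Fixed round steel bowl for scrap, rim radius 62 mm, 45 mm high, open at the top, standing between tray and panel; origin at the centre of its underside, on the bench.
- fuse_base (a point): Fuse base: fixed grey socket 60 x 60 mm, 22 mm deep, on the middle of a cream panel plate (200 x 200 x 22 mm) lying flat on the bench. Point: middle of the socket's top rim, 52 mm above the bench; z up; x, y as the seated carrier's. A meter and a switch on the plate's far corners and the loose parts on the near ones rise at most 18 mm above the plate, 30 mm below the head's buttons.
- carrier_grip (a point): Grip point of the fuse carrier, midway between its two catch buttons. Carrier: black, 0.15 to 0.25 kg, loose but latched in the fuse base. Head 44 mm (x) x 34 mm (y), from 27 mm below this point to 19 above. On each y face a grey ribbed button, 12 mm wide, 20 high, 6 mm proud: 46 mm over both, 34 mm with both flush. Seated, the point is 29 mm above the socket's rim; nothing else is beside the head there.
- carrier_foot (a point): Middle of the lower end of the carrier's foot, 51 mm below its grip point, same axes. The foot sits 22 mm deep in the socket with 1.5 mm play to each side. With either button pressed less than 4 mm a hook holds it in the socket (it rises only 3 mm); with both flush it draws straight up.
- catch_left (a joint): How far the catch button on the carrier's +y face is pressed in, m: 0 out (latched), 0.006 flush with the head. Sprung: about 2.5 N to start, 7 N when flush.
- catch_right (a joint): How far the catch button on the carrier's -y face is pressed in, m: 0 out (latched), 0.006 flush with the head. Sprung the same.
- big_nut: Bystander: plain steel nut ring, 22 mm across, 8 mm high, lying in the middle of the tray; origin at its underside or lower side.
- terminal_block: Bystander: small white terminal block, 40 x 18 x 14 mm, lying on a near corner of the panel plate; origin at its underside or lower side.
- knurled_cap: Bystander: brass cap, 22 mm across, 12 mm high, lying on the other near corner of the panel plate; origin at its underside or lower side.
- tape_roll: Bystander: black roll, 68 mm across, 19 mm high, lying on the bench on the robot's side of the scrap bowl; origin at its underside or lower side.
Not all that is in view belongs to the job. Of the things shaped like the part that bears carrier_grip, the black one is meant. Leave any black look-alike of the part that bears link_broken_mid alone.

How it is judged:
By the outcome, as a careful person would: the job done as asked, in the order asked, and still so for the second after the job is handed in, while the arm keeps its last pose, push and grip.
It also fails if it takes over 42 s, if anything falls off the work surface, if the arm or the gripper's body presses on something with over 40 N, if the wrist force passes 120 N, or if a joint passes its speed limit or range.

## Robot

A 6-joint arm with a two-finger parallel gripper is mounted at the origin on the work surface. World frame = base frame: x ahead of the robot, y to its left, z up, the work surface at z = 0. Lengths are in m, angles in rad, forces in N, time in s.
With the tool pointing down it reaches from about 0.35 to 0.95 m from the base axis. Payload 17.4 kg.
Tool frame: the origin (TCP) lies midway between the tips of the shut fingers; the grasp point (between the pads) lies 19 mm behind it (manip.pinch_z is the distance from the TCP to the grasp point, in m); x points along the fingers, y is the direction in which the jaws open and shut, and the axes are right-handed (so a half turn about x gives the same grasp; the last joint's range is limited). The gripper opens to 93 mm and grips with 3 to 60 N. Pads are 15 mm wide; open, the fingers measure 128 mm over their backs; the gripper's body (75 mm by 188 mm) begins 65 mm behind the grasp point.
Start: joints at [1.288, 0.116, 1.442, -0, 1.584, -0.038], TCP at [0.164, 0.655, 0.219] pointing down, gripper open.
Joint ranges: [-2.83, 2.83], [-0.83, 2.19], [0.07, 2.5], [-1.14, 4.28], [0.01, 3], [-2.97, 2.97]. Speed limits (rad/s): [1.89, 1.89, 2.22, 3.14, 3.14, 3.14].

## Interface

Orientations are given as a rotation vector (axis times angle).
In Python, from station import manip gives the robot as it stands. The module is installed in compiled form; this text tells all that it offers.
- The arm moves only by the tool send_rows, never from a script. Its argument "series" is a list of rows, each a list of 7 numbers: the closure, from -1 (fully open) to 1 (shut), then the shift along the tool's x, y, z in cm, then the turn, a rotation vector about the tool's x, y, z in rad. In form: [[hand, tx, ty, tz, ax, ay, az], ...]. A call has 1 to 10 rows; each row shifts and turns the commanded pose from where the row before left it, along the tool's axes as they then stand; what a row does not reach is not made up. A row lasts 1/10 s, in which the tool goes at most 50 mm and 8.59 degrees, less where a joint would pass 70% of its speed; a pose out of reach is approached as far as the arm can. A call is refused whole if a number of a shift passes 5 or a number of a turn 0.15, either way. A call with a gripper value outside its range is refused whole. The fingers move at their own pace and stop on an object; "squeeze" is the grip in N (left out, the last holds). Time passes only in rows, so rows that do not move let the fingers close. It gives the time, the measured TCP pose, the force and the opening at its end, in the units of the state.
- manip.state(): the state, without advancing time (a new reading comes with each control period).
- manip.read_camera(name): name is "side" or "top"; returns a dict with "image" (420x560x3 uint8, red, green, blue), "fx", "fy", "cx", "cy" (pixels), "eye" and "attitude" of the camera in the world. Camera axes: x right, y down, z forward; pixel columns grow to the right and rows downward; lengths in m; the calibration is good to about 2 mm. A picture is of the moment at which its call begins. There is no depth.
- manip.close_job(): hands the job in, once; it reports no verdict.
The state is a dict: "t": time; "qpos": joint angles; "dq": joint speeds; "tau": joint torques, N m; "ee_pos": TCP position; "tcp_rot": TCP orientation; "ft_force": force on the tool from outside, world axes, zero at the start; "moment": the same for the moment, N m; "opening": opening from 0.0 (shut) to 1.0 (fully open).
Only numpy, scipy, OpenCV 4.12 (cv2) and the standard library are available. Lean on these libraries where they do the work, as an engineer would, in place of code of your own. Each camera call takes 0.05 s, during which the arm holds its last target.

## Working session

There is one attempt and no reset: what is moved stays moved. The work goes in short steps, Python scripts to look and compute and a tool call to move; the robot and the scene stay as the last step left them, time stands still between calls to the robot, and variables do not carry over. Pictures are saved under pics/ and viewed, and the job is handed in when it is done.

Besides the shell and the picture viewer there is one more tool, called after "Emit:" as name(argument=value, ...) on one line, values as JSON. send_rows: Moves the arm, as the interface text tells. Its arguments: {"type":"object","properties":{"series":{"type":"array","items":{"type":"array","items":{"type":"number"}}},"squeeze":{"type":"number"}},"required":["series"]}

```bash
mkdir -p pics; cat > h.py <<'E'
import numpy as np, cv2
from station import manip
from scipy.spatial.transform import Rotation as R
def cam(n):
    c=manip.read_camera(n); c['bgr']=cv2.cvtColor(np.asarray(c['image']),cv2.COLOR_RGB2BGR)
    return c
def rotm(a):
    a=np.array(a,float)
    return a if a.shape==(3,3) else (R.from_rotvec(a).as_matrix() if a.shape==(3,) else R.from_quat(a).as_matrix())
def ray(c,u,v):
    d=rotm(c['attitude'])@np.array([(u-c['cx'])/c['fx'],(v-c['cy'])/c['fy'],1]); return np.array(c['eye']),d
def onz(c,u,v,z):
    e,d=ray(c,u,v); return e+d*(z-e[2])/d[2]
def proj(c,p):
    q=rotm(c['attitude']).T@(np.array(p)-c['eye']); return np.array([c['fx']*q[0]/q[2]+c['cx'],c['fy']*q[1]/q[2]+c['cy']])
E
python3 - <<'E'
from h import *
for n in('top','side'):
    c=cam(n); cv2.imwrite(f'pics/{n}0.png',c['bgr']); print(n,c['fx'],c['fy'],c['cx'],c['cy'],c['eye'],c['attitude'])
s=manip.state();print({k:np.round(v,3) for k,v in s.items()},manip.pinch_z)
E
```

```text
top 389.09858095450255 389.09858095450255 281.9064954690187 213.94006916977753 [ 3.91563313e-01 -8.31546028e-04  8.47939435e-01] [-2.1426339   2.15522717 -0.15477505]
side 432.4973873525335 432.4973873525335 275.24221709577927 211.3322220680041 [0.31918198 0.83722391 0.57769052] [-0.2914607   2.63139195 -1.49292432]
{'t': np.float64(0.1), 'qpos': array([ 1.288,  0.116,  1.442, -0.   ,  1.584, -0.038]), 'dq': array([-0.001, -0.001, -0.002,  0.   ,  0.   ,  0.002]), 'tau': array([ 2.0000e-03, -7.2290e+01, -6.2386e+01,  7.8000e-02,  2.3000e-02,
       -0.0000e+00]), 'ee_pos': array([0.164, 0.655, 0.218]), 'tcp_rot': array([ 0.191,  1.562, -0.193]), 'ft_force': array([0.165, 0.007, 0.478]), 'moment': array([ 0.034, -0.003, -0.022]), 'opening': np.float64(1.0)} 0.0188
```

View pics/top0.png

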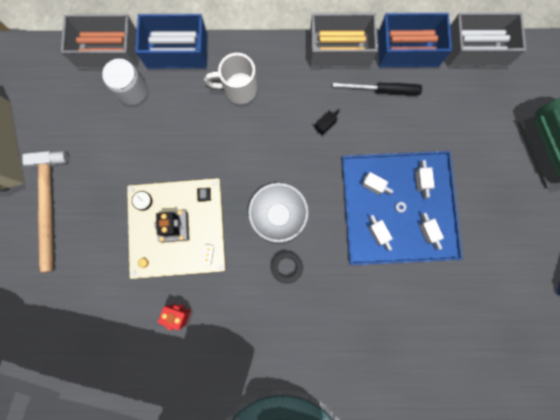

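View pics/side0.png

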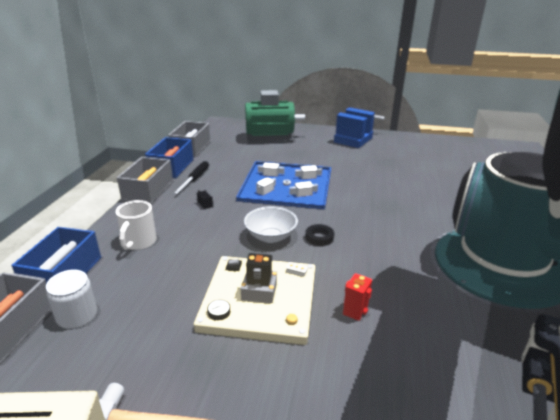

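```bash
python3 - <<'E'
from h import *
a=cv2.imread('pics/top0.png')
x=cv2.resize(a[145:270,335:465],None,fx=4,fy=4,interpolation=cv2.INTER_CUBIC)
y=cv2.resize(a[190:260,140:210],None,fx=4,fy=4,interpolation=cv2.INTER_CUBIC)
s=cv2.imread('pics/side0.png')
z=cv2.resize(s[155:210,235:335],None,fx=5,fy=5,interpolation=cv2.INTER_CUBIC)
w=cv2.resize(s[240:320,220:300],None,fx=6,fy=6,interpolation=cv2.INTER_CUBIC)
cv2.imwrite('pics/c1.png',x);cv2.imwrite('pics/c2.png',y);cv2.imwrite('pics/c3.png',z);cv2.imwrite('pics/c4.png',w)
E
```

```text
(no output)
```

View pics/c1.png

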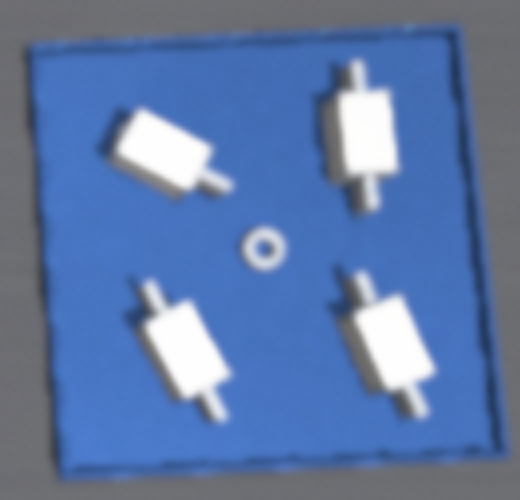

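View pics/c2.png

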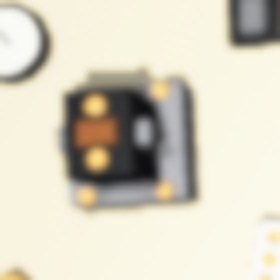

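View pics/c4.png

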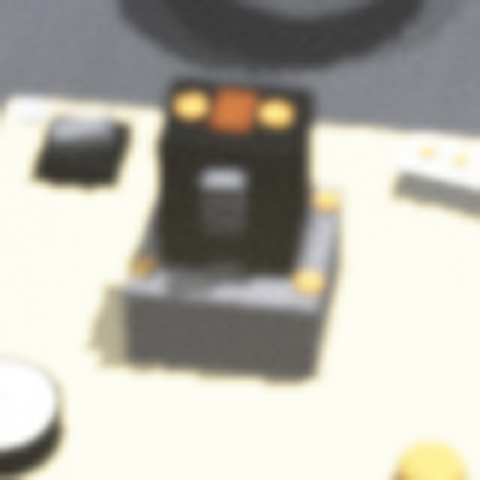

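```bash
python3 - <<'E'
from h import *
c=cam('top'); s=cam('side'); a=c['bgr']; hsv=cv2.cvtColor(a,cv2.COLOR_BGR2HSV)
print(np.round(rotm(manip.state()['tcp_rot']),3))
# link top faces
m=np.zeros(a.shape[:2],np.uint8); m[145:270,335:465]=255
up=cv2.resize(a,None,fx=4,fy=4,interpolation=cv2.INTER_CUBIC).min(2)
w=((up>215)&(cv2.resize(m,None,fx=4,fy=4)>0)).astype(np.uint8)
cs,_=cv2.findContours(w,cv2.RETR_EXTERNAL,cv2.CHAIN_APPROX_NONE)
for k in cs:
    if cv2.contourArea(k)<1500: continue
    k=k.reshape(-1,2); px=(k+.5)/4-.5
    P=np.array([onz(c,u,v,.034)[:2] for u,v in px])
    r=cv2.minAreaRect((P*1000).astype(np.float32)); bp=cv2.boxPoints(r)
    print('link',px.mean(0),np.round(r[0],1),np.round(r[1],1),r[2],'edges',np.round(bp,0).tolist())
# bowl, tray
def rect(mask,z,name,img=c):
    cs,_=cv2.findContours(mask.astype(np.uint8),cv2.RETR_EXTERNAL,cv2.CHAIN_APPROX_NONE)
    k=max(cs,key=cv2.contourArea).reshape(-1,2)
    P=np.array([onz(img,u,v,z)[:2] for u,v in k]); r=cv2.minAreaRect((P*1000).astype(np.float32)); print(name,np.round(r[0],1),np.round(r[1],1),round(r[2],2))
H,S,V=cv2.split(hsv)
b=(H>100)&(H<125)&(S>120)&(V>60); b[:100]=0; b[:, :330]=0;b[:,470:]=0
rect(b,.014,'tray')
p=(V>200)&(S>15)&(S<80)&(H>15)&(H<40); p[:170]=0;p[290:]=0;p[:,:110]=0;p[:,240:]=0
rect(p,.022,'panel')
g=(V>110)&(S<40); g[:175]=0;g[250:]=0;g[:,:242]=0;g[:,315:]=0
rect(g,.045,'bowl')
# head dots
y=(S>110)&(V>140); y[:205]=0;y[245:]=0;y[:,:150]=0;y[:,195:]=0
n,l,st,ce=cv2.connectedComponentsWithStats(y.astype(np.uint8))
for i in range(1,n): print('dot',st[i],ce[i],onz(c,*ce[i],.100)[:2],onz(c,*ce[i],.052)[:2])
hs=cv2.cvtColor(s['bgr'],cv2.COLOR_BGR2HSV);H,S,V=cv2.split(hs)
y=(S>110)&(V>140); y[:250]=0;y[300:]=0;y[:,:235]=0;y[:,285:]=0
n,l,st,ce=cv2.connectedComponentsWithStats(y.astype(np.uint8))
for i in range(1,n): print('sdot',st[i],ce[i],onz(s,*ce[i],.100)[:2],onz(s,*ce[i],.052)[:2])
E
```

```text
[[-0.     0.242  0.97 ]
 [-0.001  0.97  -0.242]
 [-1.    -0.001  0.   ]]
link [382.34198113 234.075     ] [ 462.7 -214.2] [61.4 26.3] 26.825164794921875 edges [[429.0, -216.0], [441.0, -240.0], [496.0, -212.0], [484.0, -189.0]]
link [433.27393617 230.93457447] [ 468.5 -321.3] [48.8 26. ] 21.593408584594727 edges [[441.0, -318.0], [451.0, -342.0], [496.0, -324.0], [486.0, -300.0]]
link [375.99372146 182.25627854] [ 574.2 -205.7] [47.3 26.4] 60.01509475708008 edges [[551.0, -220.0], [574.0, -233.0], [598.0, -192.0], [575.0, -179.0]]
link [426.52147577 177.71090308] [ 585.4 -313.2] [45.7 25.8] 2.8262970447540283 edges [[562.0, -301.0], [563.0, -327.0], [609.0, -325.0], [608.0, -299.0]]
tray [ 525.7 -260.5] [238.7 240.2] 2.47
panel [482.2 225.2] [199.7 199.2] 4.28
bowl [511.2   5.3] [152.2 156.1] 89.68
dot [159 214  10  19 114] [163.54385965 222.79824561] [0.48222347 0.22628997] [0.4880417  0.24086579]
dot [181 237   1   2   2] [181.  237.5] [0.45354018 0.19166709] [0.45751763 0.20402095]
dot [162 239   1   2   2] [162.  239.5] [0.44990182 0.22806229] [0.45364577 0.24275185]
sdot [249 255  20   7  95] [258.22105263 257.85263158] [0.48335305 0.22540382] [0.49984953 0.16392601]
sdot [243 284   1   1   1] [243. 284.] [0.49023748 0.30128512] [0.50742573 0.24743213]
```

View pics/c3.png

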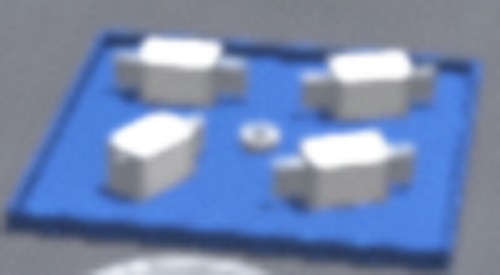

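Could be mistaken for the broken link (top view): white links at (376,184), (426,180), (382,234) and (432,231), and a black look-alike at (327,121). The one at (376,184) shows only one blade in both views, so it is the broken one. For the carrier there is a black one at (172,224) and a red look-alike at (173,317); I choose the black one.

The first move turns the tool by 106° so the jaws cross the link.

Emit:
send_rows(series=[[-0.2,0,0,0,0.15,0,0],[-0.2,0,0,0,0.15,0,0],[-0.2,0,0,0,0.15,0,0],[-0.2,0,0,0,0.15,0,0],[-0.2,0,0,0,0.15,0,0],[-0.2,0,0,0,0.15,0,0],[-0.2,0,0,0,0.15,0,0],[-0.2,0,0,0,0.15,0,0],[-0.2,0,0,0,0.15,0,0],[-0.2,0,0,0,0.15,0,0]], squeeze=15)

```text
t: 1.2
ee_pos: [0.1636, 0.6548, 0.2184]
tcp_rot: [1.34, 1.118, -1.341]
ft_force: [-0.2, -0.3, 0.4]
opening: 0.602
```

```bash
cat >> h.py <<'E'
def go(p,yang=None):
    """shift in tool frame (cm) to bring TCP to p; turn about tool x to bring tool y to heading yang (deg)"""
    s=manip.state(); M=rotm(s['tcp_rot']); d=M.T@(np.array(p)-s['ee_pos'])*100
    h=np.degrees(np.arctan2(M[1,1],M[0,1]))
    print('t',s['t'],'pos',np.round(s['ee_pos'],4),'head',round(h,2),'tilt',np.round(M[:,0],4),'F',np.round(s['ft_force'],1),'open',s['opening'])
    if yang is not None:
        da=np.radians((h-yang+180)%360-180); print('turn ax',round(da,3)); 
        a=np.radians(yang); M2=np.array([[0,np.cos(a),np.sin(a)],[0,np.sin(a),-np.cos(a)],[-1,0,0]])
        print('shift after turn cm',np.round(M2.T@(np.array(p)-s['ee_pos'])*100,2))
    print('shift cm',np.round(d,2))
E
python3 -c "
from h import *
go([.576,-.2037,.12],-30)"
```

```text
t 1.2 pos [0.1636 0.6548 0.2184] head -10.33 tilt [-1.e-04 -4.e-04 -1.e+00] F [-0.2 -0.3  0.4] open 0.6016003293997926
turn ax 0.343
shift after turn cm [ 9.84 78.64 53.73]
shift cm [ 9.87 55.96 77.06]
```

Emit:
send_rows(series=[[-0.2,0,0,0,0.114,0,0],[-0.2,0,0,0,0.114,0,0],[-0.2,0,0,0,0.115,0,0],[-0.2,0,3.9,2.7,0,0,0],[-0.2,0,3.9,2.7,0,0,0],[-0.2,0,3.9,2.7,0,0,0],[-0.2,0,3.9,2.7,0,0,0],[-0.2,0,3.9,2.7,0,0,0],[-0.2,0,3.9,2.7,0,0,0],[-0.2,0,3.9,2.7,0,0,0]])

```text
t: 2.2
ee_pos: [0.3077, 0.3539, 0.2186]
tcp_rot: [1.579, 0.919, -1.578]
ft_force: [1.1, -0.2, 0.5]
opening: 0.602
```

Emit:
send_rows(series=[[-0.2,0,3.9,2.7,0,0,0],[-0.2,0,3.9,2.7,0,0,0],[-0.2,0,3.9,2.7,0,0,0],[-0.2,0,3.9,2.7,0,0,0],[-0.2,0,3.9,2.7,0,0,0],[-0.2,0,3.9,2.7,0,0,0],[-0.2,0,3.9,2.7,0,0,0],[-0.2,0,3.9,2.7,0,0,0],[-0.2,0,3.9,2.7,0,0,0],[-0.2,0,3.9,2.7,0,0,0]])

```text
t: 3.2
ee_pos: [0.5135, -0.074, 0.2187]
tcp_rot: [1.58, 0.918, -1.579]
ft_force: [0.7, 0.4, -0.2]
opening: 0.6
```

```bash
python3 -c "
from h import *
go([.576,-.2037,.12],-30)"
```

```text
t 3.2 pos [ 0.5135 -0.074   0.2187] head -29.65 tilt [ 4.e-04  0.e+00 -1.e+00] F [ 0.7  0.4 -0.2] open 0.6004536531036647
turn ax 0.006
shift after turn cm [ 9.87 11.9   8.11]
shift cm [ 9.87 11.85  8.19]
```

Emit:
send_rows(series=[[-0.2,0,3.9,2.7,0,0,0],[-0.2,2,3.9,2.7,0,0,0],[-0.2,4,3.0,2.0,0,0,0],[-0.2,3.8,1,0.5,0,0,0],[-0.2,0,0,0,0,0,0],[-0.2,0,0,0,0,0,0],[-0.2,0,0,0,0,0,0]])

```text
t: 3.9
ee_pos: [0.5755, -0.1948, 0.1268]
tcp_rot: [1.58, 0.917, -1.576]
ft_force: [-0.3, -0.1, 0.4]
opening: 0.6
```

```bash
python3 -c "
from h import *
go([.576,-.2037,.008],-30)
c=cam('top');s=cam('side')
a=cv2.resize(c['bgr'][120:260,320:470],None,fx=4,fy=4);cv2.imwrite('pics/t1.png',a)
a=cv2.resize(s['bgr'][110:230,220:350],None,fx=5,fy=5);cv2.imwrite('pics/s1.png',a)
"
```

```text
t 3.9 pos [ 0.5755 -0.1948  0.1268] head -29.58 tilt [ 2.8e-03 -9.0e-04 -1.0e+00] F [-0.3 -0.1  0.4] open 0.6004926869697419
turn ax 0.007
shift after turn cm [11.88  0.49  0.75]
shift cm [11.88  0.45  0.76]
```

View pics/s1.png

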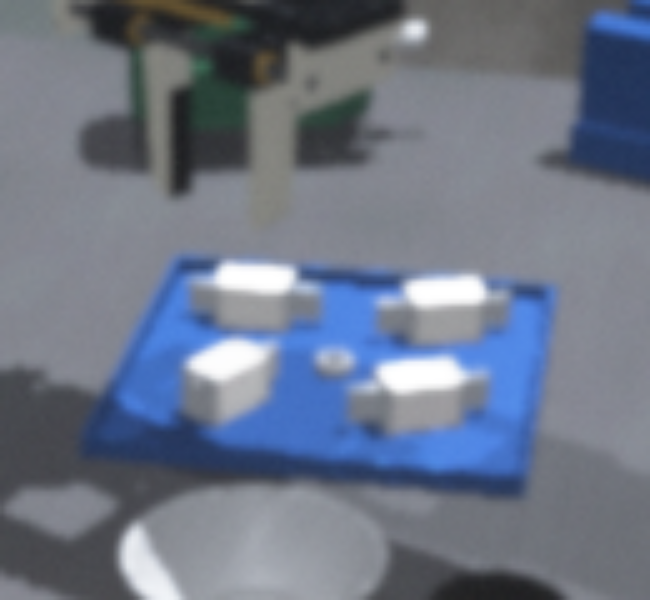

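Emit:
send_rows(series=[[-0.2,1.0,0.45,0.75,0.007,0,0],[-0.2,2.5,0,0,0,0,0],[-0.2,2.5,0,0,0,0,0],[-0.2,2,0,0,0,0,0],[-0.2,0,0,0,0,0,0],[-0.2,0,0,0,0,0,0]])

```text
t: 4.6
ee_pos: [0.5751, -0.2043, 0.0446]
tcp_rot: [1.584, 0.914, -1.584]
ft_force: [0.6, -0.6, 0.5]
opening: 0.602
```

```bash
python3 -c "
from h import *
go([.576,-.2037,.008],-30)
c=cam('top');s=cam('side')
a=cv2.resize(s['bgr'][130:210,230:330],None,fx=6,fy=6);cv2.imwrite('pics/s2.png',a)
"
```

```text
t 4.6 pos [ 0.5751 -0.2043  0.0446] head -30.03 tilt [ 1.e-04 -1.e-04 -1.e+00] F [ 0.6 -0.6  0.5] open 0.6021048450533594
turn ax -0.0
shift after turn cm [ 3.66  0.05 -0.09]
shift cm [ 3.66  0.05 -0.09]
```

View pics/s2.png

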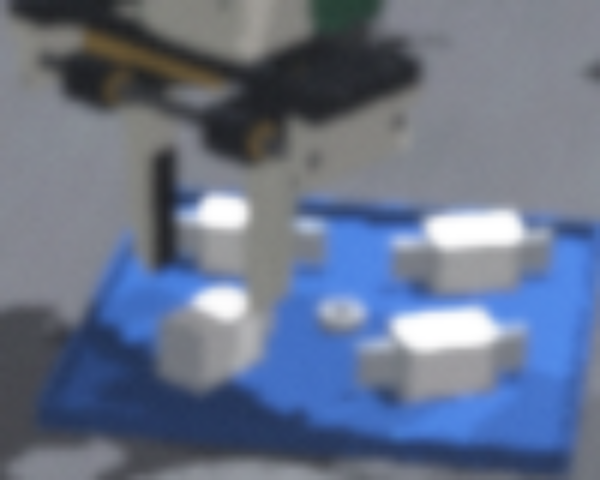

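Both fingers straddle the block, at crop (160,240) and (270,280), with the jaws aligned to it. Next I descend and grip.

Emit:
send_rows(series=[[-0.2,1.5,0,0,0,0,0],[-0.2,1.2,0,0,0,0,0],[-0.2,0.9,0,0,0,0,0],[-0.2,0,0,0,0,0,0],[1,0,0,0,0,0,0],[1,0,0,0,0,0,0],[1,0,0,0,0,0,0],[1,0,0,0,0,0,0],[1,0,0,0,0,0,0]], squeeze=20)

```text
t: 5.6
ee_pos: [0.5753, -0.2041, 0.0085]
tcp_rot: [1.584, 0.914, -1.583]
ft_force: [-0.3, -0.5, 1.2]
opening: 0.279
```

Emit:
send_rows(series=[[1,0,0,0,0,0,0],[1,-2,0,0,0,0,0],[1,-3,0,0,0,0,0],[1,-3,0,0,0,0,0],[1,-3,0,0,0,0,0],[1,-2,0,0,0,0,0],[1,0,0,0,0,0,0],[1,0,0,0,0,0,0]])

```text
t: 6.4
ee_pos: [0.5749, -0.204, 0.1374]
tcp_rot: [1.584, 0.914, -1.584]
ft_force: [0.6, -0.1, -1.8]
opening: 0.283
```

```bash
python3 -c "
from h import *
go([.511,.005,.13],-30)
c=cam('top');s=cam('side')
a=cv2.resize(s['bgr'][80:260,200:350],None,fx=4,fy=3.3);cv2.imwrite('pics/s3.png',a)
a=cv2.resize(c['bgr'][140:270,235:470],None,fx=3,fy=3);cv2.imwrite('pics/t3.png',a)
"
```

```text
t 6.4 pos [ 0.5749 -0.204   0.1374] head -30.02 tilt [-3.e-04  1.e-04 -1.e+00] F [ 0.6 -0.1 -1.8] open 0.2826580336667156
turn ax -0.0
shift after turn cm [  0.74 -15.99 -14.9 ]
shift cm [  0.74 -15.99 -14.9 ]
```

View pics/s3.png

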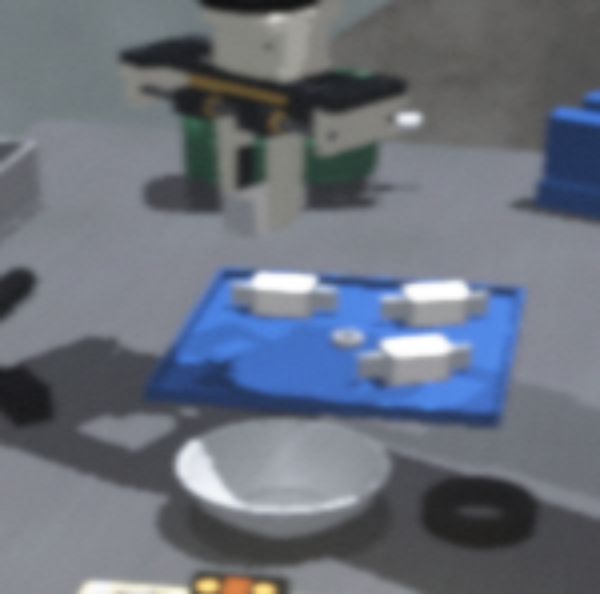

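View pics/t3.png

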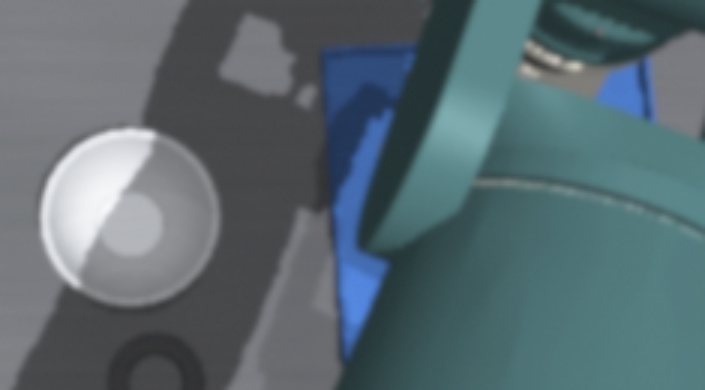

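```bash
python3 -c "
from h import *
c=cam('top')
b=onz(c,278.4,212,.045);print(b)
go([b[0],b[1],.13],-30)
"
```

```text
[0.51019088 0.00437928 0.045     ]
t 6.55 pos [ 0.5745 -0.2038  0.1364] head -30.02 tilt [-2.1e-03  8.0e-04 -1.0e+00] F [-0.8 -0.2 -1.2] open 0.27368325922654985
turn ax -0.0
shift after turn cm [  0.64 -15.98 -14.81]
shift cm [  0.67 -15.99 -14.81]
```

Emit:
send_rows(series=[[1,0,-3.2,-3.0,0,0,0],[1,0,-3.2,-3.0,0,0,0],[1,0,-3.2,-3.0,0,0,0],[1,0,-3.2,-3.0,0,0,0],[1,1,-2.0,-2.2,0,0,0],[1,2,-1.2,-1.4,0,0,0],[1,2,0,0,0,0,0],[1,0,0,0,0,0,0],[1,0,0,0,0,0,0]])

```text
t: 7.45
ee_pos: [0.5144, 0.011, 0.0878]
tcp_rot: [1.583, 0.915, -1.585]
ft_force: [-0.3, -1.0, -1.1]
opening: 0.281
```

```bash
python3 -c "
from h import *
s=cam('side')
go([.514,.0112,.042],-30)
a=cv2.resize(s['bgr'][130:270,200:350],None,fx=4,fy=4);cv2.imwrite('pics/s4.png',a)
"
```

```text
t 7.5 pos [0.5148 0.0108 0.0886] head -30.05 tilt [ 0.e+00 -1.e-04 -1.e+00] F [ 0.5  0.1 -0.6] open 0.27214645402254084
turn ax -0.001
shift after turn cm [ 4.66 -0.09  0.  ]
shift cm [ 4.66 -0.09  0.  ]
```

View pics/s4.png

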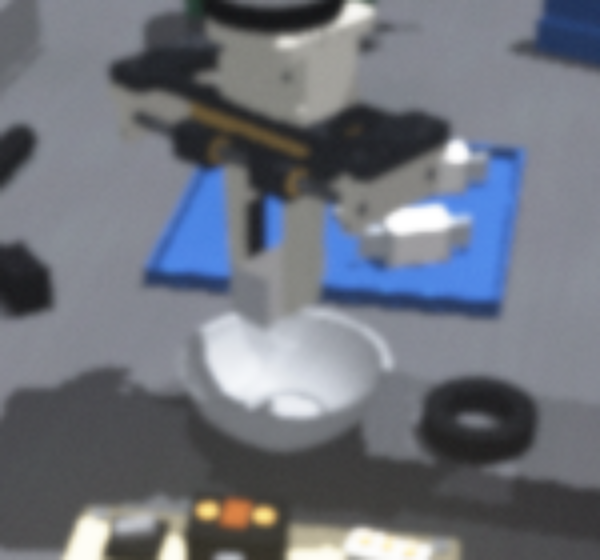

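Emit:
send_rows(series=[[1,1.5,0,0,0,0,0],[1,1.8,0,0,0,0,0],[1,1.3,0,0,0,0,0],[1,0,0,0,0,0,0],[1,0,0,0,0,0,0],[0.1,0,0,0,0,0,0],[0.1,0,0,0,0,0,0],[0.1,0,0,0,0,0,0],[0.1,0,0,0,0,0,0]])

```text
t: 8.4
ee_pos: [0.5147, 0.0111, 0.0424]
tcp_rot: [1.584, 0.914, -1.583]
ft_force: [0.7, 0.0, 0.5]
opening: 0.45
```

Emit:
send_rows(series=[[0.1,-2,0,0,0,0,0],[0.1,-3,0,0,0,0,0],[0.1,-4,0,0,0,0,0],[0.1,-4,0,0,0,0,0],[0.1,-3,0,0,0,0,0],[0.1,0,0,0,0,0,0],[0.1,0,0,0,0,0,0]])

```text
t: 9.1
ee_pos: [0.5147, 0.0111, 0.2024]
tcp_rot: [1.584, 0.913, -1.583]
ft_force: [-0.5, 0.1, -0.4]
opening: 0.449
```

```bash
python3 - <<'E'
from h import *
s=cam('side');c=cam('top')
go([.4822,.2255,.2],-86)
a=cv2.resize(s['bgr'][90:270,200:350],None,fx=4,fy=3.3);cv2.imwrite('pics/s5.png',a)
up=cv2.resize(c['bgr'][190:260,140:210],None,fx=8,fy=8,interpolation=cv2.INTER_CUBIC);cv2.imwrite('pics/t5.png',up)
h=cv2.cvtColor(cv2.resize(c['bgr'],None,fx=8,fy=8,interpolation=cv2.INTER_CUBIC),cv2.COLOR_BGR2HSV);H,S,V=cv2.split(h)
def comps(m,z,n):
    m=m.copy();m[:205*8]=0;m[245*8:]=0;m[:,:150*8]=0;m[:,195*8:]=0
    k,l,st,ce=cv2.connectedComponentsWithStats(m.astype(np.uint8))
    for i in range(1,k):
        if st[i][4]>60:
            u=(ce[i]+.5)/8-.5; print(n,np.round(u,2),st[i][4],np.round(onz(c,*u,.1)[:2]*1000,1),np.round(onz(c,*u,.054)[:2]*1000,1))
comps((S>100)&(V>150)&(H>15)&(H<35),.1,'yellow')
comps((S>110)&(V>80)&(H<13),.1,'orange')
E
```

```text
t 9.2 pos [0.5142 0.0111 0.2009] head -30.02 tilt [-0.0015  0.     -1.    ] F [-0.5  0.6 -0.6] open 0.450976709398545
turn ax 0.977
shift after turn cm [  0.09 -21.61   1.7 ]
shift cm [  0.09 -13.5  -16.96]
yellow [163.32 216.09] 1867 [495.3 227.2] [501.7 241.2]
yellow [163.83 229.09] 1878 [470.  225.3] [474.8 239.2]
yellow [161.76 239.36] 234 [450.2 228.5] [453.8 242.6]
orange [163.42 222.67] 4265 [482.5 226.5] [488.1 240.5]
```

View pics/s5.png

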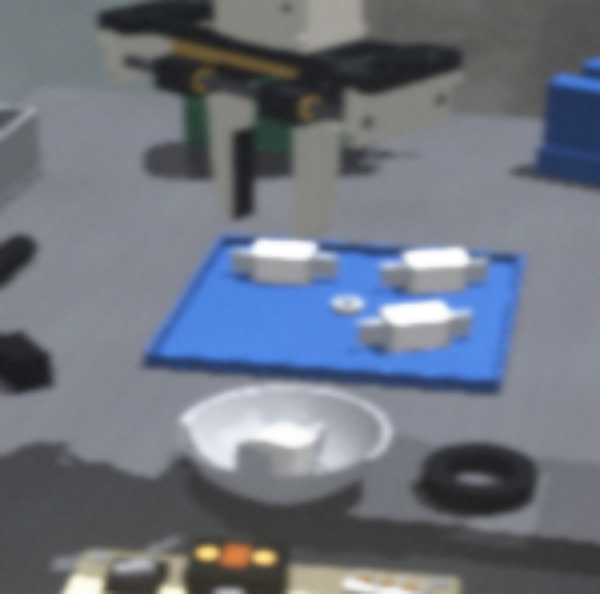

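View pics/t5.png

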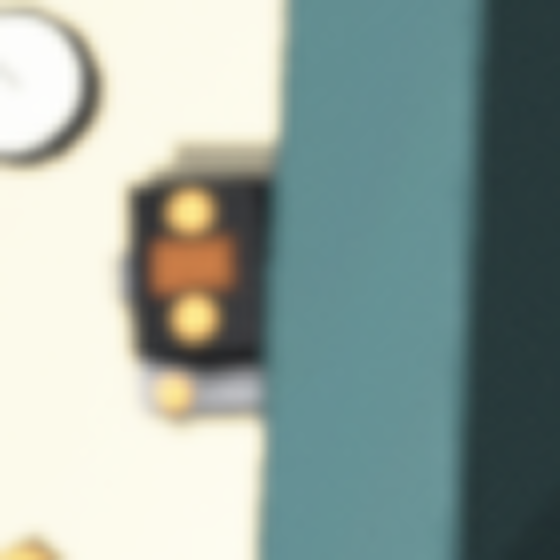

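Emit:
send_rows(series=[[-0.6,0,0,0,0.139,0,0],[-0.6,0,0,0,0.139,0,0],[-0.6,0,0,0,0.139,0,0],[-0.6,0,0,0,0.139,0,0],[-0.6,0,0,0,0.139,0,0],[-0.6,0,0,0,0.139,0,0],[-0.6,0,0,0,0.138,0,0],[-0.6,0,0,0,0,0,0],[-0.6,0,0,0,0,0,0]])

```text
t: 10.1
ee_pos: [0.5143, 0.0111, 0.2012]
tcp_rot: [2.18, 0.086, -2.183]
ft_force: [0.4, -0.0, -0.6]
opening: 0.8
```

Emit:
send_rows(series=[[-0.6,0,-3,0.3,0,0,0],[-0.6,0,-4,0.3,0,0,0],[-0.6,0,-4,0.3,0,0,0],[-0.6,0,-4,0.3,0,0,0],[-0.6,0,-4,0.3,0,0,0],[-0.6,0,-2.6,0.2,0,0,0],[-0.6,0,0,0,0,0,0],[-0.6,0,0,0,0,0,0],[-0.6,0,0,0,0,0,0]])

```text
t: 11.0
ee_pos: [0.4816, 0.2245, 0.2019]
tcp_rot: [2.182, 0.083, -2.183]
ft_force: [-0.4, -0.6, -0.7]
opening: 0.799
```

```bash
python3 - <<'E'
from h import *
c=cam('top');s=cam('side')
go([.4824,.2258,.062],-85.7)
cv2.imwrite('pics/s6.png',s['bgr']);cv2.imwrite('pics/t6.png',c['bgr'])
E
```

```text
t 11.1 pos [0.4817 0.2244 0.202 ] head -85.73 tilt [-0.e+00 -1.e-04 -1.e+00] F [ 0.7 -0.6 -0.3] open 0.7997389069975486
turn ax -0.0
shift after turn cm [14.   -0.14 -0.08]
shift cm [14.   -0.14 -0.08]
```

View pics/s6.png

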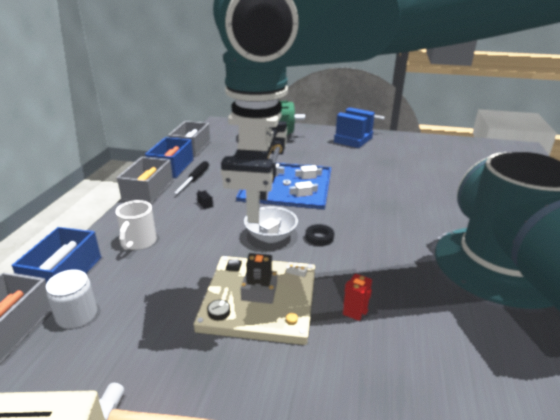

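View pics/t6.png

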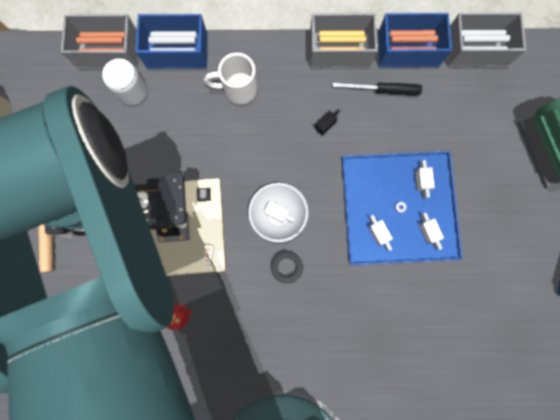

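The link lies in the bowl at top (278,212), the three sound links and the nut have not moved, and the gripper is over the carrier at side (258,265). I descend in two stages and check between them.

Emit:
send_rows(series=[[-0.6,1.5,-0.14,-0.08,0,0,0],[-0.6,2.5,0,0,0,0,0],[-0.6,2.5,0,0,0,0,0],[-0.6,1.5,0,0,0,0,0],[-0.6,0,0,0,0,0,0],[-0.6,0,0,0,0,0,0]])

```text
t: 11.7
ee_pos: [0.4824, 0.2266, 0.1225]
tcp_rot: [2.184, 0.082, -2.183]
ft_force: [-0.4, 0.1, 0.5]
opening: 0.802
```

```bash
python3 - <<'E'
from h import *
s=cam('side')
go([.4824,.2258,.062],-85.7)
a=cv2.resize(s['bgr'][170:320,200:320],None,fx=4,fy=4);cv2.imwrite('pics/s7.png',a)
E
```

```text
t 11.75 pos [0.4827 0.2267 0.1231] head -85.72 tilt [ 1.1e-03  4.0e-04 -1.0e+00] F [-0.9 -0.4  0.2] open 0.7978433521781049
turn ax -0.0
shift after turn cm [6.11 0.09 0.03]
shift cm [6.11 0.09 0.04]
```

View pics/s7.png

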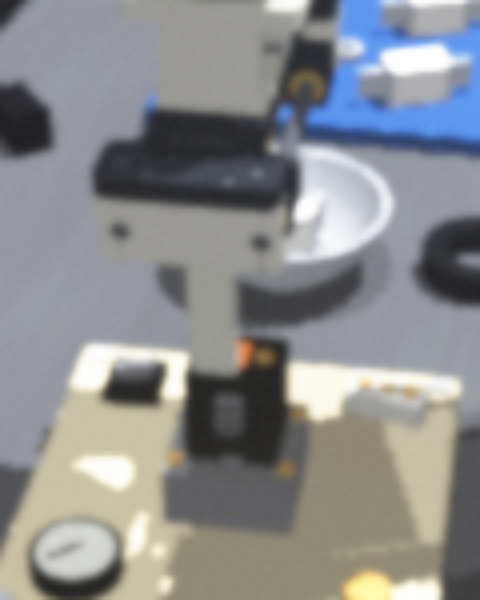

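```bash
python3 - <<'E'
from h import *
s=cam('side')
k=lambda p: np.round((proj(s,p)-[200,170])*4,1)
a=np.radians(94.3); y=np.array([np.cos(a),np.sin(a),0]); x=np.array([np.sin(a),-np.cos(a),0])
T=manip.state()['ee_pos']
for d in (.037,.055):
  for w in(-.0075,0,.0075): print('finger tip',d,w,k(T+y*d+x*w))
g=np.array([.4824,.2258,.081])
print('button',k(g+y*.023),'head corners',[k(g+y*sy*.017+x*sx*.022+[0,0,.019]) for sx,sy in((-1,1),(1,1),(-1,-1),(1,-1))])
print('button l/r',k(g+y*.023+x*.006),k(g+y*.023-x*.006))
E
```

```text
finger tip 0.037 -0.0075 [234.8 363.1]
finger tip 0.037 0 [217.6 361.6]
finger tip 0.037 0.0075 [200.4 360. ]
finger tip 0.055 -0.0075 [227.3 389. ]
finger tip 0.055 0 [209.8 387.4]
finger tip 0.055 0.0075 [192.3 385.7]
button [226.4 416.8] head corners [array([276.7, 379.6]), array([179.8, 370.5]), array([288. , 334.5]), array([194.5, 326. ])]
button l/r [213.2 415.5] [239.5 418. ]
```

```bash
python3 - <<'E'
from h import *
s=cam('side')
a=cv2.resize(s['bgr'][250:300,235:285],None,fx=12,fy=12,interpolation=cv2.INTER_CUBIC);a=cv2.convertScaleAbs(a,alpha=2.2);cv2.imwrite('pics/s8.png',a)
E
```

```text
(no output)
```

View pics/s8.png

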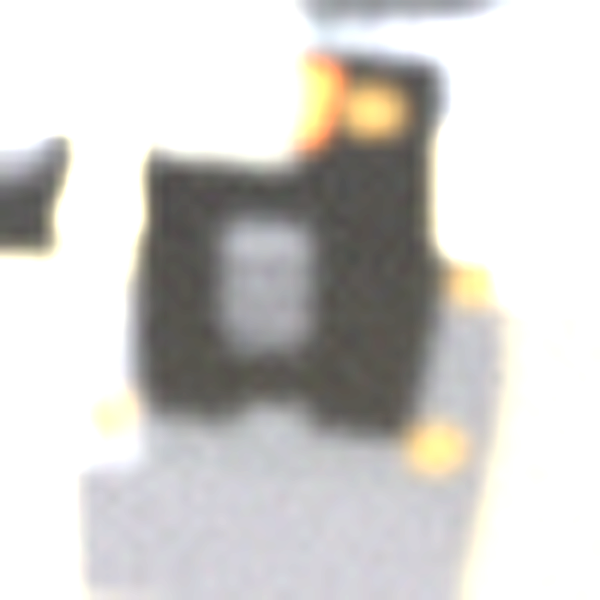

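Emit:
send_rows(series=[[-0.6,1.5,0.09,0.07,0,0,0],[-0.6,2,0,0,0,0,0],[-0.6,1.6,0,0,0,0,0],[-0.6,1.0,0,0,0,0,0],[-0.6,0,0,0,0,0,0],[-0.6,0,0,0,0,0,0]], squeeze=35)

```text
t: 12.45
ee_pos: [0.4817, 0.2258, 0.0614]
tcp_rot: [2.183, 0.082, -2.183]
ft_force: [-0.2, 0.1, 0.1]
opening: 0.803
```

```bash
python3 - <<'E'
from h import *
s=cam('side')
go([.4822,.2258,.062],-85.7)
a=cv2.resize(s['bgr'][200:320,200:320],None,fx=5,fy=5);cv2.imwrite('pics/s9.png',a)
E
```

```text
t 12.5 pos [0.4819 0.2259 0.0618] head -85.71 tilt [ 8.e-04  3.e-04 -1.e+00] F [-0.2  0.3  0.5] open 0.8006613590670175
turn ax -0.0
shift after turn cm [-0.02  0.01 -0.03]
shift cm [-0.02  0.01 -0.03]
```

View pics/s9.png

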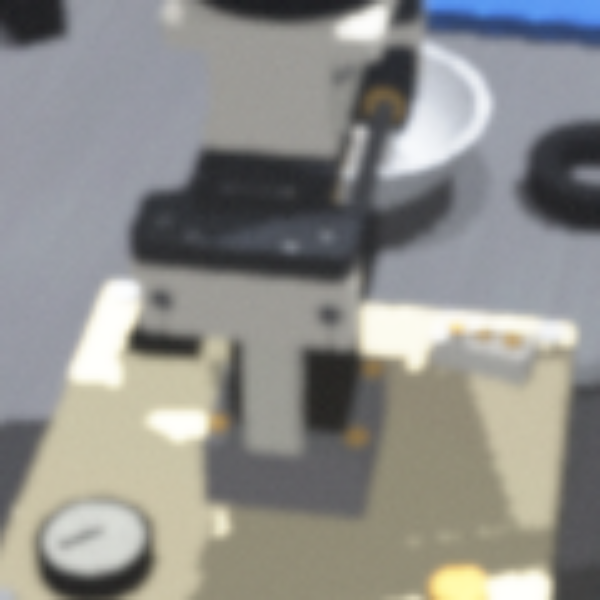

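The finger sits in front of the button with nothing touching. Now I pinch.

Emit:
send_rows(series=[[1,0,0,0,0,0,0],[1,0,0,0,0,0,0],[1,0,0,0,0,0,0],[1,0,0,0,0,0,0],[1,0,0,0,0,0,0],[1,0,0,0,0,0,0],[1,0,0,0,0,0,0],[1,0,0,0,0,0,0]], squeeze=35)

```text
t: 13.3
ee_pos: [0.4817, 0.2257, 0.0613]
tcp_rot: [2.184, 0.082, -2.183]
ft_force: [0.4, -1.8, 4.2]
opening: 0.361
```

```bash
python3 - <<'E'
from h import *
go([.4822,.2258,.182],-85.7); s=manip.state(); print(s['opening']*93, s['moment'])
E
```

```text
t 13.3 pos [0.4817 0.2257 0.0613] head -85.72 tilt [ 4.e-04  1.e-04 -1.e+00] F [ 0.4 -1.8  4.2] open 0.36078093223013086
turn ax -0.0
shift after turn cm [-1.207e+01 -1.000e-02 -5.000e-02]
shift cm [-1.207e+01 -1.000e-02 -5.000e-02]
33.55262669740217 [-0.25675624  0.20689026  0.02032192]
```

The opening is 33.6 mm, so both buttons are flush. I draw up slowly at first and watch the force.

Emit:
send_rows(series=[[1,-0.3,0,0,0,0,0],[1,-0.4,0,0,0,0,0],[1,-0.5,0,0,0,0,0],[1,0,0,0,0,0,0]])

```text
t: 13.7
ee_pos: [0.4818, 0.2258, 0.0739]
tcp_rot: [2.184, 0.082, -2.182]
ft_force: [-0.7, 0.0, -3.4]
opening: 0.358
```

```bash
python3 - <<'E'
from h import *
s=cam('side');go([.4822,.2258,.182],-85.7)
a=cv2.resize(s['bgr'][190:320,200:320],None,fx=4.6,fy=4.6);cv2.imwrite('pics/s10.png',a)
E
```

```text
t 13.75 pos [0.4817 0.2258 0.0735] head -85.71 tilt [ 5.e-04  2.e-04 -1.e+00] F [-0.4  0.3 -2.6] open 0.36319478983694126
turn ax -0.0
shift after turn cm [-10.85   0.    -0.05]
shift cm [-10.85   0.    -0.06]
```

View pics/s10.png

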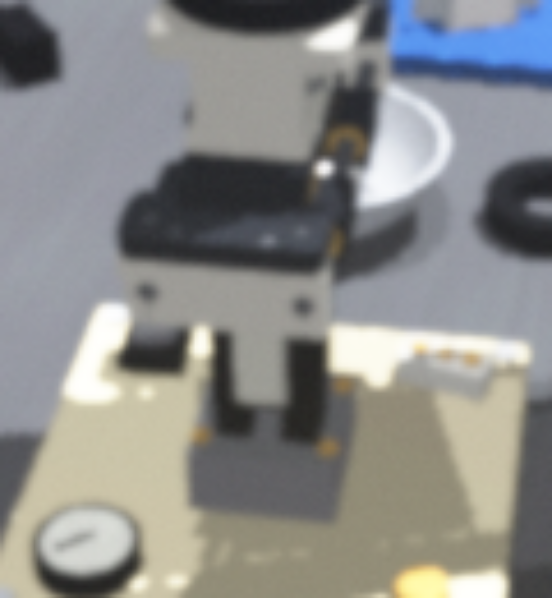

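The carrier has risen 12 mm, past the 3 mm latch limit, and the pull shows only its weight. It is free, so I keep drawing up.

Emit:
send_rows(series=[[1,-0.7,0,0,0,0,0],[1,-1,0,0,0,0,0],[1,-1.3,0,0,0,0,0],[1,-1.5,0,0,0,0,0],[1,-1.5,0,0,0,0,0],[1,-1.5,0,0,0,0,0],[1,-1.5,0,0,0,0,0],[1,-1.2,0,0,0,0,0],[1,-0.6,0,0,0,0,0],[1,0,0,0,0,0,0]])

```text
t: 14.75
ee_pos: [0.4818, 0.2258, 0.1819]
tcp_rot: [2.185, 0.082, -2.182]
ft_force: [0.7, 0.5, -2.4]
opening: 0.361
```

Emit:
send_rows(series=[[1,0,0,0,0,0,0],[1,0,0,0,0,0,0],[1,0,0,0,0,0,0],[1,0,0,0,0,0,0],[1,0,0,0,0,0,0]])

```text
t: 15.25
ee_pos: [0.4815, 0.2257, 0.1809]
tcp_rot: [2.183, 0.082, -2.184]
ft_force: [-0.0, -0.7, -2.2]
opening: 0.366
```

```bash
python3 - <<'E'
from h import *
s=cam('side');go([.4822,.2258,.182],-85.7);c=cam('top')
a=cv2.resize(s['bgr'][150:340,190:330],None,fx=4,fy=3.1);cv2.imwrite('pics/s11.png',a);cv2.imwrite('pics/t11.png',c['bgr'])
T=manip.state()['ee_pos']; print(manip.state()['opening']*93, np.abs(manip.state()['dq']).max())
p=proj(s,T+[0,0,.019-.051]);print('foot pred crop',(p-[190,150])*[4,3.1])
E
```

```text
t 15.3 pos [0.4815 0.2257 0.181 ] head -85.71 tilt [-1.e-04 -1.e-04 -1.e+00] F [-0.7 -0.2 -3. ] open 0.3658713063752831
turn ax -0.0
shift after turn cm [-0.1  -0.   -0.07]
shift cm [-0.1  -0.   -0.07]
34.23856265236084 0.0029295377286494635
foot pred crop [275.12714983 265.95679211]
```

View pics/s11.png

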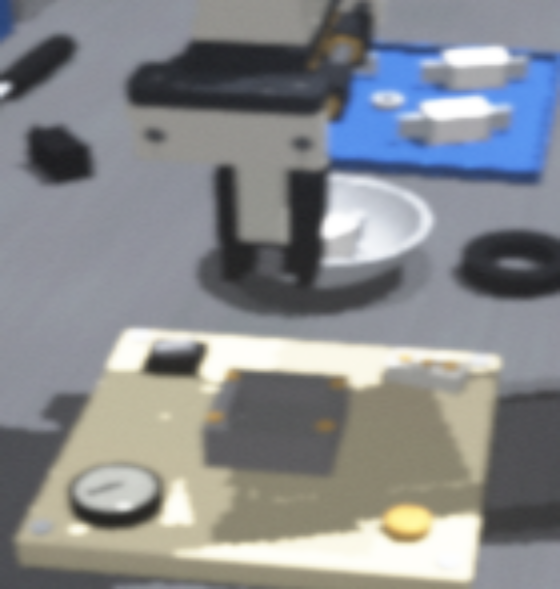

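View pics/t11.png

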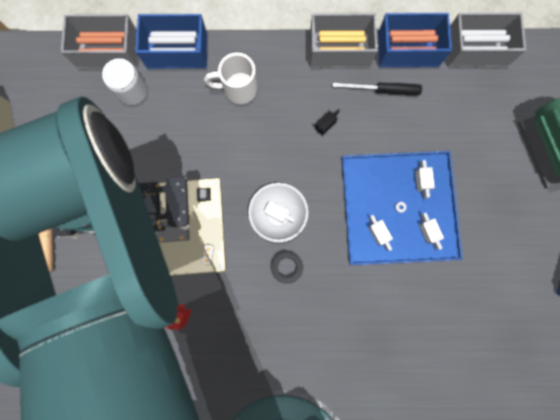

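```bash
python3 -c "
from h import *
print(manip.close_job()); s=manip.state(); print(s['t'],s['ee_pos'],s['opening']*93)"
```

```text
the job is handed in; nothing more can be done
None
the job is handed in; nothing more can be done
```

The damaged fuse link is in the scrap bowl, and I handed the job in at about 15.3 s with the fuse carrier drawn out of its base and still held. No verdict came back.

- **Scrap link:** I picked the link at top-view pixel (376,184), the only one with a single blade in both views. It lies inside the bowl in the last top and side pictures.
- **Carrier:** I pinched both catches at 35 N. The jaws read about 34 mm, which is the flush width. It drew up past the 3 mm latch limit with only its weight showing, about 2–3 N.
- **Last checks:** The carrier is upright and still, with its foot about 97 mm above the socket rim. That height comes from the tool position and agrees roughly with the side picture.
- **Other parts:** The three sound links, the nut and the tape roll look unmoved. The two loose parts are still on their panel corners, judged by eye from the side view only.

No check failed. The small disagreements were the carrier centre, which differed by about 1 mm between measurements (I used the mean), and a jaw reading that varied between 33.3 and 34.2 mm. The far-side catch was out of sight, so I judged it flush from the jaw width and the free release.

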